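# Set the booth sash and load a candlestick for lacquering

### The job

Get the finishing booth ready for lacquering. First push the sash up by the lip along its lower edge until the underside of the lip is level with the tip of the red pointer on the jamb; then stand the turned wooden candlestick upright on the round cork pad of the plywood board in front of the booth; finally slide the board in under the sash until it sits squarely against the stop bar at the back. Do not shift the pointer, do not knock the candlestick over, and leave the other things on the bench where they are.

Things in the scene. Friction and masses are not known exactly. Their poses are not given: they have to be found in the camera images.
- booth: white and grey finishing booth fixed on the bench, 412 mm wide, 585 mm high plus fan box. Origin on the bench, mid-opening, in the sash plane; x points into the booth, y left, z up. The bench is its floor. Opening 342 mm between aluminium jambs (front faces x = -29 mm). At the back a stop bar, 28 mm high, runs across, front face at x = +140 mm. A grey fascia at x = -27 mm covers z = 352 to 580 mm
- sash (a joint): height of the clear aluminium-framed sash above its lowest position, m, 0 to 0.215. Springs balance its weight: 4 to 8 N moves it up or down, and it stays where it is left. It can be pushed anywhere along the lip at its lower edge, from below, or from above to lower it
- lip_edge (a point): middle of the lip's foremost line (x = -42 mm in the booth's frame) at the height of the lip's flat underside: 30 mm above the bench plus the joint value. The lip is a straight aluminium ledge along the sash's lower edge, 330 mm wide, 11 to 14 mm thick, standing out 42 mm from the sash plane towards the robot; rounded nose, radius 7 mm
- mark_tip (a point): tip of the red pointer clamped on the front of the right-hand jamb (seen from the robot), pointing at the sash; its height, 170 to 225 mm above the bench, is the height to which the lip's underside must be set. The clip and its brass screw stand out about 20 mm in front of the jamb
- pad (a point): centre of the top of the round cork pad (100 mm across), 20 mm above the bench, at the centre of a loose plywood board 160 x 160 x 18 mm, 0.4 kg. x points from the board's front to its back edge. A front rail, 18 mm thick, top 45 mm above the bench, has its front face at x = -80 mm. Home: back edge (x = +80 mm) on the stop bar
- candlestick_mid (a point): centre, half-way up, of the loose light-wood turned candlestick, 125 mm tall, upright on a flat round foot 78 mm across, 0.3 kg; z up. Its straight round waist, 30 mm across, spans 78 to 105 mm above the foot and is the place to grasp; above it a flange 48 mm across
- mallet: beech mallet, 251 mm long, a bystander lying on the bench
- masking_tape: roll of cream masking tape, 92 mm across and 24 mm high, a bystander
- sanding_block_p120: sanding block wrapped in red-brown paper, 157 mm long, a bystander
- try_square: try square with wooden stock, 130 x 159 mm, a bystander
Not all that is in view belongs to the job. Leave any purple look-alike of the part that bears candlestick_mid alone.

How it is judged:
By the outcome, as a careful person would: the job done as asked, in the order asked, and still so for the second after the job is handed in, with the robot touching nothing.
It also fails if it takes over 72 s, if anything falls off the work surface, if the arm or the gripper's body presses on something with over 40 N, if the wrist force passes 120 N, or if a joint passes its speed limit or range.

### The arm

A 7-joint arm with a two-finger parallel gripper is mounted at the origin on a cart in front of the work surface, level with it; the furniture and walls round the work are solid. World frame = base frame: x ahead of the robot, y to its left, z up, the work surface at z = 0. Lengths are in m, angles in rad, forces in N, time in s.
With the tool pointing down it reaches from about 0.4 to 0.85 m from the base axis. Payload 4.5 kg.
Tool frame: the origin (TCP) lies at the very end of the fingers, on their centre line; the grasp point (between the pads) lies 19 mm behind it (r.pinch_z is the distance from the TCP to the grasp point, in m); z points along the fingers, y is the line along which they close (so a half turn about z gives the same grasp; the last joint's range is limited). The gripper opens to 88 mm and grips with 3 to 60 N. Pads are 18 mm wide; open, the fingers measure 123 mm over their backs; the gripper's body (75 mm by 187 mm) begins 45 mm behind the grasp point.
Start: joints at [-1.101, 0.689, -0.195, 1.565, 0.157, 0.902, -0.215], TCP at [0.264, 0.567, 0.239] pointing down, gripper open.
Joint ranges: [-3.01, 3.01], [-0.46, 2.08], [-1.47, 1.51], [0.13, 2.56], [-1, 4.14], [0.04, 2.09], [-2.66, 2.66]. Speed limits (rad/s): [2.57, 2.57, 3.14, 3.14, 3.14, 3.14, 3.14].

### API

Orientations are given as a unit quaternion [x, y, z, w].
In Python, from plant import r, cams gives the robot as it stands.
- The arm moves only by the shell command python3 -m pendant 'ROWS' [FORCE]. ROWS is JSON, a list of rows, each a list of 3 entries, a list of its own where there are three numbers: the closure, from -1 (fully open) to 1 (shut), then the shift along the tool's x, y, z in mm, then the turn, a rotation vector about the tool's x, y, z in degrees. A call has 1 to 8 rows; each row shifts and turns the commanded pose from where the row before left it, along the tool's axes as they then stand; what a row does not reach is not made up. A row lasts 1/8 s, in which the tool goes at most 62.5 mm and 10.7 degrees, less where a joint would pass 70% of its speed; a pose out of reach is approached as far as the arm can. A call with a gripper value outside its range is refused whole. The fingers move at their own pace and stop on an object; FORCE is the grip in N (left out, the last holds). Time passes only in rows, so rows that do not move let the fingers close. It gives the time, the measured TCP pose, the force, the opening and the grip force at its end, in the units of the state.
- r.get_state(): the state, without advancing time (a new reading comes with each control period).
- cams.snapshot(name): name is "scene" or "top"; returns a dict with "img" (384x512x3 uint8, red, green, blue), "camera_matrix" (3x3 intrinsics, pixels), "D" ([k1, k2, p1, p2, k3] as OpenCV has them; the pictures are not rectified), "camera_from_world" (4x4, takes a point from world to camera coordinates). Camera axes: x right, y up, looking along -z (the intrinsics and any distortion apply to the point x, -y, -z); pixel columns grow to the right and rows downward; lengths in m; the calibration is good to about 2 mm. A picture is of the moment at which its call begins. There is no depth.
- r.finish_job(): hands the job in; it is judged then, once.
The state is a dict: "clock": time; "q": joint angles; "qd": joint speeds; "joint_torque": joint torques, N m; "tool_pos": TCP position; "eef_rot": TCP orientation; "contact_force": force on the tool from outside, world axes, zero at the start; "moment": the same for the moment, N m; "opening": opening from 0.0 (shut) to 1.0 (fully open); "finger_force": force on a finger pad.
Only numpy, scipy, OpenCV 4.12 (cv2) and the standard library are available. Lean on these libraries where they do the work, as an engineer would, in place of code of your own. Each camera call takes 0.05 s, during which the arm holds its last target. There are 200 camera calls.

## Working session

There is one attempt and no reset: what is moved stays moved. The work goes in short steps, Python scripts to look and compute and a shell command to move; the robot and the scene stay as the last step left them, time stands still between calls to the robot, and variables do not carry over. Pictures are saved under pics/ and viewed, at most 10 in all, crops included, and the job is handed in when it is done.

```bash
mkdir -p pics; ls
python3 - <<'E'
from plant import r,cams
import cv2,numpy as np
for n in("scene","top"):
    s=cams.snapshot(n);cv2.imwrite(f"pics/{n}0.png",cv2.resize(s["img"][:,:,::-1],(800,600),interpolation=cv2.INTER_CUBIC))
    print(n,s["camera_matrix"].tolist(),s["D"],np.round(s["camera_from_world"],3).tolist())
print(r.get_state(),r.pinch_z)
E
```

```text
pics
scene [[437.7915544442092, 0.0, 253.970895411289], [0.0, 437.7915544442092, 196.73188942007693], [0.0, 0.0, 1.0]] [0.05851031 0.         0.         0.         0.        ] [[0.497, -0.868, -0.015, -0.312], [0.659, 0.366, 0.656, -0.419], [-0.564, -0.336, 0.754, -1.084], [0.0, 0.0, 0.0, 1.0]]
top [[460.0264469179639, 0.0, 253.9722698973744], [0.0, 460.0264469179639, 190.8723721934815], [0.0, 0.0, 1.0]] [-0.07945347  0.          0.          0.          0.        ] [[-0.004, -1.0, 0.008, -0.037], [0.995, -0.003, 0.098, -0.564], [-0.098, 0.008, 0.995, -1.666], [0.0, 0.0, 0.0, 1.0]]
{'clock': 0.1, 'q': array([-1.10118834,  0.6898951 , -0.19449348,  1.56618674,  0.15732072,
        0.9025323 , -0.21510723]), 'qd': array([-0.00145623, -0.00155377, -0.00110389, -0.00444828, -0.00159938,
        0.00107396,  0.00011587]), 'joint_torque': array([-2.97125545e-03, -5.28498602e+01, -1.27122346e+00, -1.53837472e+01,
       -5.25392289e-02,  2.02494339e-03,  3.42158762e-05]), 'tool_pos': array([0.26366583, 0.56605549, 0.23800691]), 'eef_rot': array([ 2.16156810e-01,  9.76358320e-01, -8.09221936e-04, -9.98955978e-05]), 'contact_force': array([0.65588653, 0.48622871, 0.28043437]), 'moment': array([-0.03603295,  0.03596015,  0.04117802]), 'finger_force': 0.0, 'opening': 0.9986963139012971} 0.0187
```

View pics/scene0.png

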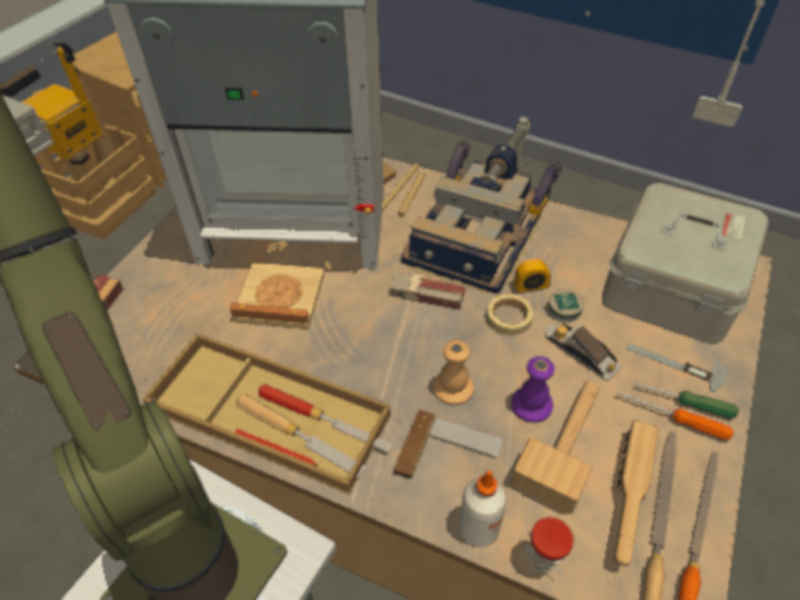

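View pics/top0.png

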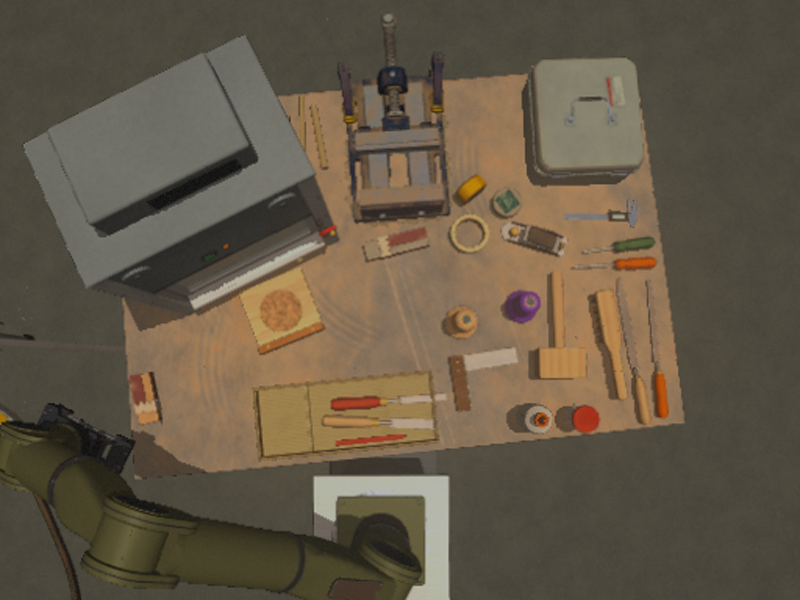

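```bash
cat > h.py <<'E'
from plant import r,cams
import cv2,numpy as np
from scipy.optimize import least_squares
from scipy.spatial.transform import Rotation as R
F=np.diag([1,-1,-1.])
def proj(s,P):
    M=s["camera_from_world"];c=(np.atleast_2d(P)@M[:3,:3].T+M[:3,3])@F
    return cv2.projectPoints(c.reshape(-1,1,3),np.zeros(3),np.zeros(3),s["camera_matrix"],np.array(s["D"]))[0].reshape(-1,2)
def onz(s,uv,z):  # pixel -> world point at height z
    n=cv2.undistortPoints(np.array(uv,float).reshape(-1,1,2),s["camera_matrix"],np.array(s["D"])).reshape(-1,2)
    M=s["camera_from_world"];d=(np.c_[n,np.ones(len(n))]@F)@M[:3,:3];o=-M[:3,:3].T@M[:3,3]
    return o+d*((z-o[2])/d[:,2])[:,None]
def tri(a,ua,b,ub):
    f=lambda p:np.r_[proj(a,p)[0]-ua,proj(b,p)[0]-ub]
    q=least_squares(f,[.6,0,.1]);return q.x,np.abs(q.fun).max()
def save(s,name,x,y,k,w=800,h=600):
    c=s["img"][y:y+h//k,x:x+w//k,::-1];cv2.imwrite("pics/"+name,cv2.resize(c,None,fx=k,fy=k,interpolation=cv2.INTER_CUBIC))
E
python3 - <<'E'
from h import *
s=cams.snapshot("scene");t=cams.snapshot("top")
save(s,"s1.png",120,115,4);save(t,"t1.png",110,120,4)
E
```

```text
(no output)
```

View pics/s1.png

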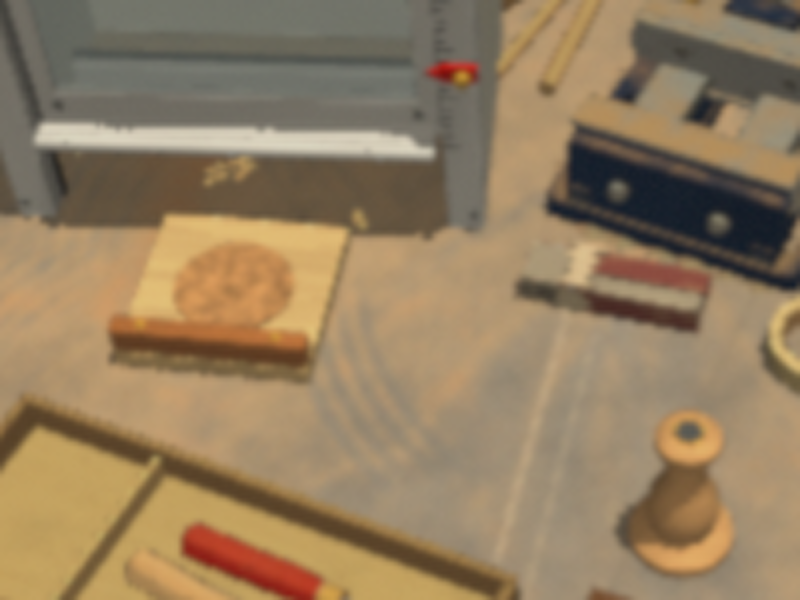

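View pics/t1.png

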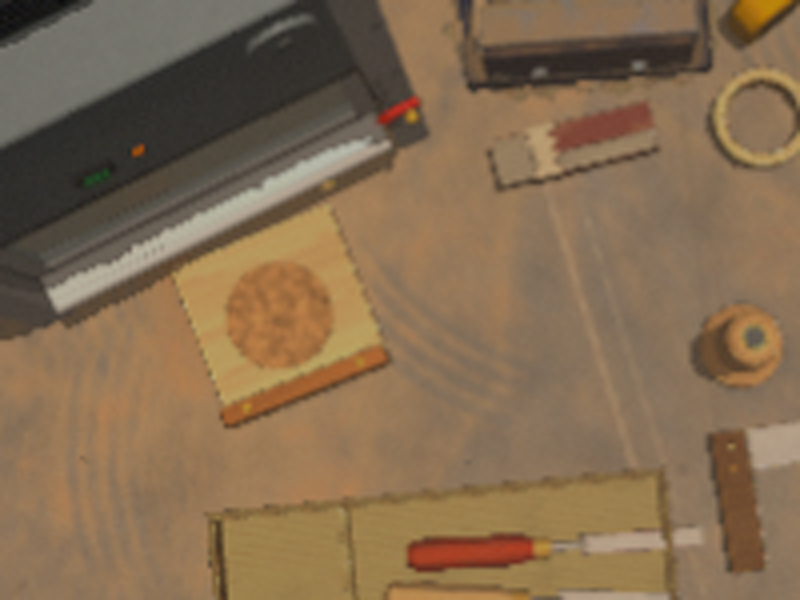

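Run:
```python
from h import *
s=cams.snapshot("scene");t=cams.snapshot("top")
S=lambda u,v:np.array([120+u/4-.375,115+v/4-.375]);T=lambda u,v:np.array([110+u/4-.375,120+v/4-.375])
for n,a,b in [("ctop",(690,430),(756,336)),("pad",(234,283),(279,314)),("tip",(427,72),(378,122)),("lipL",(38,140),(53,305)),("lipR",(434,151),(393,148)),("boardBL",(167,216),(176,272)),("boardBR",(350,228),(330,205)),("railFR",(308,340),(390,358)),("railFL",(110,322),(224,415))]:
    p,e=tri(s,S(*a),t,T(*b));print(n,p.round(4),e.round(2))
print("foot",onz(t,[T(742,345)],.01),onz(s,[S(682,525)],.01))
print("jamb R",onz(s,[S(452,229),S(483,232)],0),"L",onz(s,[S(22,212),S(57,218)],0))
print("lines: pad z.02 top",onz(t,[T(279,314)],.02),"scene",onz(s,[S(234,283)],.02))
for n,p in [("other",0)]:
  # bystanders near route
  print("squaretop-left etc", onz(t,[T(735,430),T(660,470),T(208,515)],0.02).round(3))
```

```text
ctop [ 0.5084 -0.1921  0.129 ] 0.23
pad [0.5375 0.2363 0.0245] 0.21
tip [0.6865 0.1301 0.1836] 0.24
lipL [0.5405 0.426  0.0963] 0.05
lipR [0.6775 0.1238 0.1093] 0.09
boardBL [0.576  0.3343 0.021 ] 0.59
boardBR [0.6395 0.1904 0.0208] 0.14
railFR [0.4954 0.13   0.055 ] 0.04
railFL [0.443  0.2834 0.0439] 0.55
foot [[ 0.50895017 -0.19229341  0.01      ]] [[ 0.51076496 -0.19029671  0.01      ]]
jamb R [[0.69710597 0.12570775 0.        ]
 [0.7070449  0.10030274 0.        ]] L [[0.53191463 0.465643   0.        ]
 [0.54102502 0.4341655  0.        ]]
lines: pad z.02 top [[0.53841759 0.23636582 0.02      ]] scene [[0.54003363 0.23991064 0.02      ]]
squaretop-left etc [[ 0.43  -0.184  0.02 ]
 [ 0.394 -0.115  0.02 ]
 [ 0.354  0.3    0.02 ]]
```

```bash
cat >> h.py <<'E'
O=np.array([.646,.2925,0]);YAW=np.radians(25)
B=R.from_euler("z",YAW)
def b2w(p):return O+B.apply(p)
def w2b(p):return B.inv().apply(np.asarray(p)-O)
def Rt(tilt,yaw=25): # tool tilted forward by tilt deg from down, y along booth y
    yv=np.array([0,1,0]);a=np.radians(tilt);z=np.array([np.sin(a),0,-np.cos(a)])
    return R.from_euler("z",yaw,degrees=True)*R.from_matrix(np.c_[np.cross(yv,z),yv,z])
def st(p=None,rot=None):
    s=r.get_state();q=R.from_quat(s["eef_rot"])
    print("t",round(s["clock"],2),"tcp",s["tool_pos"].round(4),"booth",w2b(s["tool_pos"]).round(4),"F",s["contact_force"].round(1),"open",round(s["opening"],3),"ff",round(s["finger_force"],1),"j",s["q"].round(2))
    if p is not None:print("shift mm",(q.inv().apply(np.array(p)-s["tool_pos"])*1000).round(1))
    if rot is not None:print("turn deg",np.degrees((q.inv()*rot).as_rotvec()).round(1))
E
python3 -c "
from h import *
st([.5,.22,.238],Rt(0));st(None,Rt(65))"
```

```text
t 0.3 tcp [0.2637 0.5664 0.2384] booth [-0.2307  0.4098  0.2384] F [ 0.4 -0.  -0.9] open 0.999 ff 0.0 j [-1.1   0.69 -0.19  1.57  0.16  0.9  -0.22]
shift mm [-360.4 -214.3    0.6]
turn deg [ -0.  -0. -50.]
t 0.3 tcp [0.2637 0.5664 0.2384] booth [-0.2307  0.4098  0.2384] F [ 0.4 -0.  -0.9] open 0.999 ff 0.0 j [-1.1   0.69 -0.19  1.57  0.16  0.9  -0.22]
turn deg [-28.3 -60.7 -44.3]
```

```bash
python3 -m pendant '[[1,[-45,-26.8,0],[0,0,0]],[1,[-45,-26.8,0],[0,0,0]],[1,[-45,-26.8,0],[0,0,0]],[1,[-45,-26.8,0],[0,0,0]],[1,[-45,-26.8,0],[0,0,0]],[1,[-45,-26.8,0],[0,0,0]],[1,[-45,-26.8,0],[0,0,0]],[1,[-45,-26.8,0],[0,0,0]]]' 20
python3 -m pendant '[[1,[0,0,0],[0,0,-10]],[1,[0,0,0],[0,0,-10]],[1,[0,0,0],[0,0,-10]],[1,[0,0,0],[0,0,-10]],[1,[0,0,0],[0,0,-10]]]'
python3 -m pendant '[[1,[0,0,0],[0,-9.5,0]],[1,[0,0,0],[0,-9.5,0]],[1,[0,0,0],[0,-9.5,0]],[1,[0,0,0],[0,-9.5,0]],[1,[0,0,0],[0,-9.5,0]],[1,[0,0,0],[0,-9.5,0]],[1,[0,0,0],[0,-8,0]]]'
python3 -c "
from h import *
st(b2w([-.11,0,.085]),Rt(65))"
```

```text
clock: 1.3
tool_pos: [0.5006, 0.2189, 0.2389]
eef_rot: [0.216, 0.976, 0.0, 0.0]
contact_force: [0.5, 0.9, -0.1]
opening: 0.115
finger_force: 0.0
clock: 1.92
tool_pos: [0.4997, 0.2202, 0.2387]
eef_rot: [-0.219, 0.976, -0.0, 0.0]
contact_force: [-0.1, 0.0, -0.4]
opening: 0.004
finger_force: 0.0
clock: 2.8
tool_pos: [0.5018, 0.1678, 0.2212]
eef_rot: [-0.205, 0.941, -0.02, 0.268]
contact_force: [-0.1, -0.1, -0.7]
opening: 0.006
finger_force: 0.0
t 2.8 tcp [0.5018 0.1678 0.2212] booth [-0.1833 -0.0521  0.2212] F [-0.1 -0.1 -0.7] open 0.006 ff 0.0 j [-0.2   0.55 -0.51  2.37  2.02  0.54 -0.53]
shift mm [  2.3  75.1 145. ]
turn deg [ -7.9 -35.    4.5]
```

```bash
python3 -m pendant '[[1,[0,0,0],[0,0,0]],[1,[0,0,0],[0,0,0]]]'
python3 -c "
from h import *
st(b2w([-.11,0,.15]),Rt(65))"
```

```text
clock: 3.05
tool_pos: [0.5017, 0.1678, 0.2208]
eef_rot: [-0.205, 0.942, -0.021, 0.266]
contact_force: [0.8, -0.0, -0.7]
opening: 0.007
finger_force: 0.0
t 3.05 tcp [0.5017 0.1678 0.2208] booth [-0.1835 -0.052   0.2208] F [ 0.8 -0.  -0.7] open 0.007 ff 0.0 j [-0.2   0.55 -0.51  2.36  2.01  0.53 -0.51]
shift mm [-30.8  65.3  88.9]
turn deg [ -7.9 -35.3   4.5]
```

```bash
python3 -m pendant '[[1,[-10,22,30],[0,0,0]],[1,[-10,22,30],[0,0,0]],[1,[-10,22,30],[0,0,0]],[1,[0,0,0],[-2,-7,1]],[1,[0,0,0],[-2,-7,1]],[1,[0,0,0],[-2,-7,1]],[1,[0,0,0],[-2,-7,1]],[1,[0,0,0],[0,-7,0]]]'
python3 -c "
from h import *
st(b2w([-.11,0,.085]),Rt(65))"
```

```text
clock: 4.05
tool_pos: [0.5444, 0.2679, 0.1386]
eef_rot: [-0.215, 0.841, 0.112, 0.483]
contact_force: [-2.4, 2.3, -2.2]
opening: 0.002
finger_force: 0.0
t 4.05 tcp [0.5444 0.2679 0.1386] booth [-0.1024  0.0207  0.1386] F [-2.4  2.3 -2.2] open 0.002 ff 0.0 j [ 0.04  1.39 -1.2   2.55  2.68  1.75 -0.53]
shift mm [ 50.9 -19.2  20. ]
turn deg [ 2.2 -5.5  2.4]
```

```bash
python3 -m pendant '[[1,[17,-6,10],[0,-3,1]],[1,[17,-6,10],[0,-3,1]],[1,[17,-6,10],[0,0,0]],[1,[0,0,0],[0,0,0]]]'
python3 -c "
from h import *
st(b2w([-.08,0,.068]),Rt(65));st(b2w([-.018,0,.068]),Rt(65))
s=cams.snapshot('scene');save(s,'s2.png',90,85,4)"
```

```text
clock: 4.55
tool_pos: [0.5552, 0.2542, 0.0779]
eef_rot: [-0.193, 0.82, 0.132, 0.523]
contact_force: [-0.2, -0.0, 1.4]
opening: 0.008
finger_force: 0.0
t 4.55 tcp [0.5552 0.2542 0.0779] booth [-0.0985  0.0037  0.0779] F [-0.2 -0.   1.4] open 0.008 ff 0.0 j [ 0.09  1.6  -1.05  2.51  3.04  1.84 -0.46]
shift mm [ 1.2 -4.5 20.8]
turn deg [2.3 0.2 0.1]
t 4.55 tcp [0.5552 0.2542 0.0779] booth [-0.0985  0.0037  0.0779] F [-0.2 -0.   1.4] open 0.008 ff 0.0 j [ 0.09  1.6  -1.05  2.51  3.04  1.84 -0.46]
shift mm [-24.8  -6.7  77.1]
turn deg [2.3 0.2 0.1]
```

View pics/s2.png

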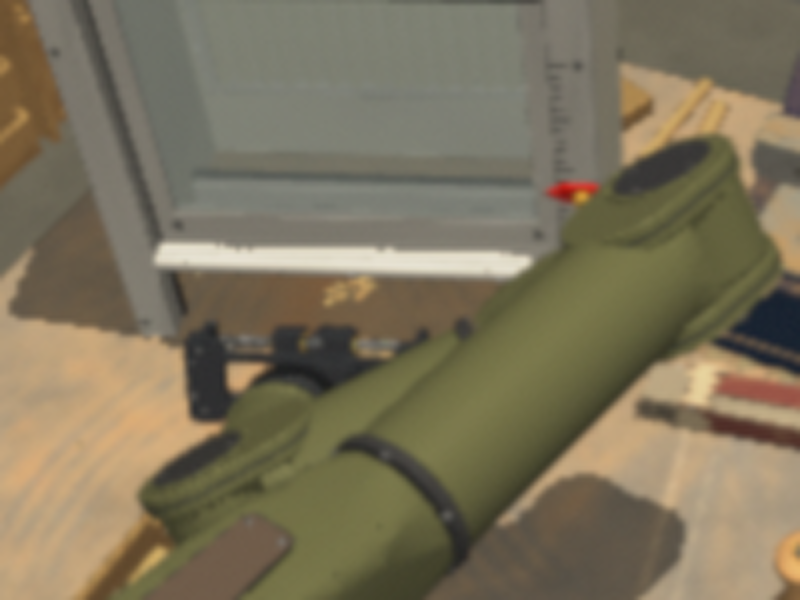

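```bash
python3 -m pendant '[[1,[2,-3,20],[0.5,0,0]],[1,[-9,-1,20],[0.5,0,0]],[1,[-9,-1,20],[0.5,0,0]],[1,[-9,-1,17],[0.5,0,0]],[1,[0,0,0],[0,0,0]]]'
python3 -c "
from h import *
st(b2w([-.018,0,.185]),Rt(65));s=cams.snapshot('top');save(s,'t2.png',50,60,3);
s=cams.snapshot('scene');cv2.imwrite('pics/x.png',s['img'][:,:,::-1])"
```

```text
clock: 5.22
tool_pos: [0.6292, 0.2864, 0.0713]
eef_rot: [-0.185, 0.821, 0.12, 0.526]
contact_force: [-0.1, 2.1, -4.3]
opening: 0.006
finger_force: 2.2
t 5.22 tcp [0.6292 0.2864 0.0713] booth [-0.0178  0.0015  0.0713] F [-0.1  2.1 -4.3] open 0.006 ff 2.2 j [ 0.11  1.54 -1.06  2.28  2.99  1.59 -0.45]
shift mm [-103.2   -1.2  -47.6]
turn deg [0.5 0.4 0. ]
```

View pics/t2.png

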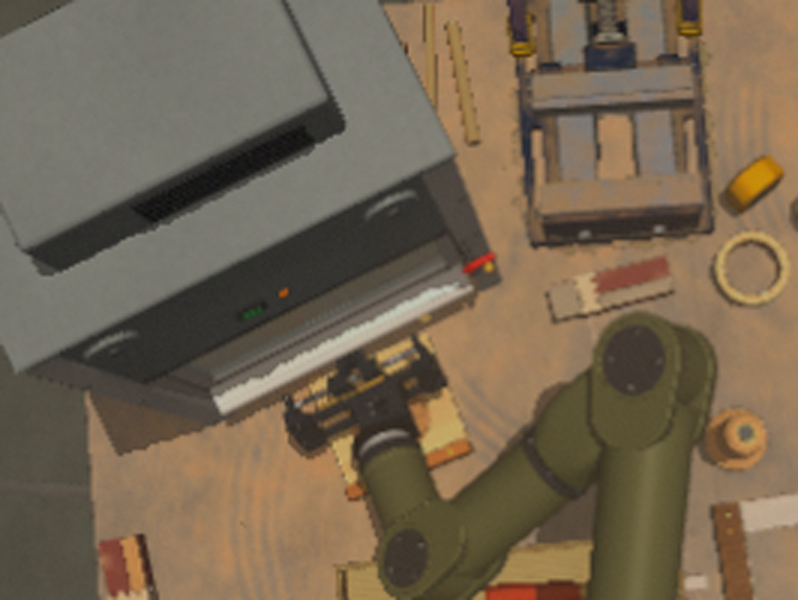

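```bash
cat >> h.py <<'E'
def onx(s,uv,x): # pixel -> booth coords on plane booth x
    a,b=w2b(onz(s,uv,0.)),w2b(onz(s,uv,.3));f=((x-a[:,0])/(b-a)[:,0])[:,None];return a+f*(b-a)
E
python3 -c "
from h import *
s=cams.snapshot('scene')
S=lambda u,v:np.array([120+u/4-.375,115+v/4-.375])
print(onx(s,[S(38,149),S(433,159)],-.0403),onx(s,[S(427,72)],-.033))
i=s['img'];g=i.astype(int)
for (y) in (-.12,-.06,.0,.06,.12):
  c=[];z=np.arange(.08,.13,.001)
  uv=proj(s,[b2w([-.0403,y,k]) for k in z]).astype(np.float32)
  v=cv2.remap(i,uv[:,0].copy().reshape(-1,1),uv[:,1].copy().reshape(-1,1),cv2.INTER_LINEAR).sum(2).ravel().astype(int)
  print(y,v[::2])
"
```

```text
[[-0.0403      0.16763889  0.08700686]
 [-0.0403     -0.16409487  0.09786915]] [[-0.033      -0.16373156  0.18437469]]
-0.12 [250 244 239 238 236 236 238 239 241 243 245 246 245 245 245 245 245 245
 248 252 260 277 290 305 321]
-0.06 [242 226 209 192 176 191 210 255 313 383 459 529 583 632 645 655 652 644
 644 648 646 629 605 535 460]
0.0 [145 145 146 145 142 145 147 156 170 188 237 289 366 445 519 584 627 640
 647 632 611 543 471 427 388]
0.06 [251 248 243 250 261 286 329 373 440 509 565 615 641 654 658 654 650 649
 649 630 615 549 472 423 383]
0.12 [152 159 168 188 223 267 340 414 487 558 604 638 657 660 662 660 659 644
 629 568 491 433 392 365 361]
```

```bash
python3 -c "
from h import *
s=cams.snapshot('scene');t=cams.snapshot('top')
S=lambda u,v:np.array([120+u/4-.375,115+v/4-.375]);T=lambda u,v:np.array([110+u/4-.375,120+v/4-.375])
obsS=np.array([S(38,149),S(434,159),S(57,218),S(452,229)]);obsT=np.array([T(54,310),T(394,149)])
def f(p):
  Bz=R.from_euler('z',p[2]);w=lambda q:Bz.apply(q)+[p[0],p[1],0];h=p[3]
  a=proj(s,w([[-.0403,.165,h+.002],[-.0403,-.165,h+.002],[-.029,.171,0],[-.029,-.171,0]]))-obsS
  b=proj(t,w([[-.042,.165,h+.0065],[-.042,-.165,h+.0065]]))-obsT
  return np.r_[a.ravel(),b.ravel()]
q=least_squares(f,[.646,.2925,.44,.09]);print(q.x,np.degrees(q.x[2]),q.fun.round(1))
"
```

```text
[0.64476225 0.29275407 0.45823188 0.09173935] 26.254752507604188 [-0.  -0.5  0.2  0.4  0.6 -0.3 -0.6  0.4  0.6  0.5 -0.7 -0.4]
```

```bash
sed -i 's/O=np.array.*/O=np.array([.6448,.2928,0]);YAW=np.radians(26.25)/;s/yaw=25/yaw=26.25/' h.py
python3 -m pendant '[[1,[-9.1,0,-4.2],[0,0,0]],[1,[-9.1,0,-4.2],[0,0,0]],[1,[-9.1,0,-4.2],[0,0,0]],[1,[-9.1,0,-4.2],[0,0,0]],[1,[-9.1,0,-4.2],[0,0,0]],[1,[-9.1,0,-4.2],[0,0,0]],[1,[-9.1,0,-4.2],[0,0,0]],[1,[-9.1,0,-4.2],[0,0,0]]]'
python3 -m pendant '[[1,[0,0,0],[0,0,0]],[1,[0,0,0],[0,0,0]]]'
python3 -c "
from h import *
st(b2w([-.018,0,.156]),Rt(65));s=cams.snapshot('scene');save(s,'s3.png',110,75,4)
"
```

```text
clock: 6.48
tool_pos: [0.6284, 0.2857, 0.1524]
eef_rot: [-0.184, 0.821, 0.122, 0.527]
contact_force: [-3.1, -0.7, -7.7]
opening: 0.005
finger_force: 4.0
clock: 6.72
tool_pos: [0.6292, 0.2862, 0.1539]
eef_rot: [-0.183, 0.82, 0.123, 0.529]
contact_force: [-2.8, -1.0, -0.8]
opening: 0.002
finger_force: 1.2
t 6.72 tcp [0.6292 0.2862 0.1539] booth [-0.0169  0.001   0.1539] F [-2.8 -1.  -0.8] open 0.002 ff 1.2 j [ 0.12  1.38 -1.17  2.34  2.82  1.57 -0.47]
shift mm [-1.4 -1.  -1.8]
turn deg [-0.5  0.8 -0.7]
```

View pics/s3.png

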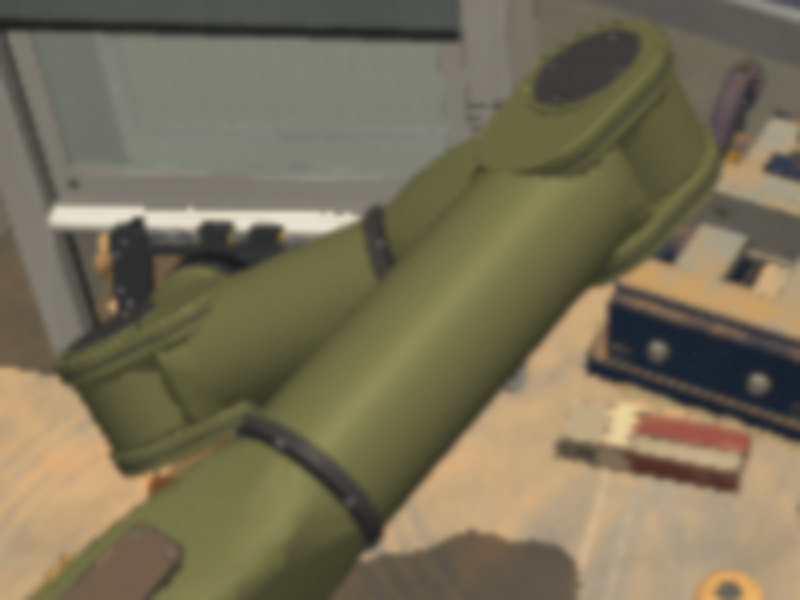

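```bash
cat >> h.py <<'E'
def lip(s,img,lo,hi,ys):
    z=np.arange(lo,hi,.0005);out=[]
    for y in ys:
        uv=proj(s,[b2w([-.0403,y,k]) for k in z]).astype(np.float32)
        v=cv2.remap(img,uv[:,:1].copy(),uv[:,1:].copy(),cv2.INTER_CUBIC).astype(int).sum((1,2)) if 0 else cv2.remap(img,uv[:,:1].copy(),uv[:,1:].copy(),cv2.INTER_CUBIC).astype(int).reshape(len(z),3).sum(1)
        k=np.argmax(np.gradient(v)[2:-2])+2;th=(v.max()+v[max(0,k-12)])/2
        out.append((y,round(float(z[np.argmax((v>th))]),4),int(v.max())))
    return out
E
python3 -c "
from h import *
s=cams.snapshot('scene');o=cv2.imread('pics/x.png')[:,:,::-1].copy()
print(lip(s,o,.08,.12,[.155,.145,.135,.125,.11,.06,.03]))
print(lip(s,s['img'],.155,.20,[.155,.145,.135,.125,.11,.06,.03]))
"
```

```text
[(0.155, 0.0975, 674), (0.145, 0.0985, 673), (0.135, 0.101, 672), (0.125, 0.099, 668), (0.11, 0.101, 661), (0.06, 0.1, 663), (0.03, 0.1065, 654)]
[(0.155, 0.18, 663), (0.145, 0.182, 665), (0.135, 0.182, 666), (0.125, 0.183, 666), (0.11, 0.1855, 668), (0.06, 0.182, 661), (0.03, 0.1915, 626)]
```

```bash
python3 -m pendant '[[1,[9.1,0,4.2],[0,0,0]],[1,[5,0,-25],[0,0,0]],[1,[10,-12,-25],[0,0,0]],[1,[10,-12,-25],[0,0,0]],[1,[10,-12,-20],[0,0,0]],[1,[10,-12,0],[0,0,0]],[1,[0,0,0],[0,0,0]]]'
python3 -c "
from h import *
st(b2w([-.018,0,.156]),Rt(65));s=cams.snapshot('scene');save(s,'s4.png',125,105,6)
print(lip(s,s['img'],.155,.20,[.155,.145,.135,.125,.11,.06,.03,0,-.05,-.1]))
"
```

```text
clock: 7.7
tool_pos: [0.5754, 0.2018, 0.1344]
eef_rot: [-0.182, 0.822, 0.122, 0.525]
contact_force: [0.2, -0.2, 0.1]
opening: 0.004
finger_force: 0.0
t 7.7 tcp [0.5754 0.2018 0.1344] booth [-0.1025 -0.0509  0.1344] F [ 0.2 -0.2  0.1] open 0.004 ff 0.0 j [ 0.32  1.67 -1.45  2.56  2.86  1.78 -0.09]
shift mm [-54.2  52.5  67.1]
turn deg [-0.6  0.2 -0.9]
[(0.155, 0.18, 665), (0.145, 0.182, 669), (0.135, 0.182, 669), (0.125, 0.183, 668), (0.11, 0.1835, 674), (0.06, 0.1825, 663), (0.03, 0.1835, 659), (0, 0.1835, 668), (-0.05, 0.183, 673), (-0.1, 0.1835, 652)]
```

View pics/s4.png

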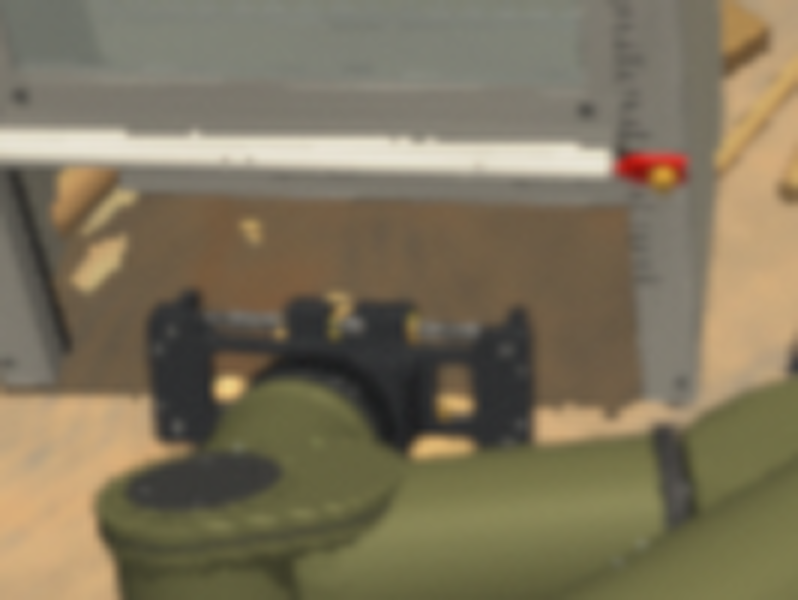

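```bash
python3 -c "
from h import *
s=cams.snapshot('scene');C=lambda u,v:np.array([125+(u+.5)/6-.5,105+(v+.5)/6-.5])
print(onx(s,[C(610,174),C(610,176),C(300,167.5)],-.0403),onx(s,[C(616,163)],-.033),onx(s,[C(616,163)],-.038))
i=s['img'];x0=int(C(600,0)[0]);print(i[126:138,[x0-8,x0-4,x0]].sum(2).T, C(600,160),C(616,163))
print(i[130:135,224:234].tolist())
"
```

```text
[[-0.0403     -0.16386925  0.18448996]
 [-0.0403     -0.16378214  0.18312498]
 [-0.0403     -0.00034711  0.18219023]] [[-0.033      -0.16635252  0.18580199]] [[-0.038      -0.16712866  0.19010472]]
[[379 388 469 619 647 658 659 595 452 359 347 348]
 [378 385 460 614 664 665 667 610 471 362 344 353]
 [373 382 387 466 621 657 667 619 480 364 343 347]] [224.58333333 131.25      ] [227.25 131.75]
[[[218, 212, 191], [212, 204, 183], [178, 171, 154], [124, 116, 105], [91, 72, 64], [107, 65, 58], [132, 72, 65], [148, 78, 70], [159, 90, 81], [165, 97, 88]], [[228, 223, 206], [223, 218, 198], [197, 185, 167], [151, 123, 111], [134, 66, 59], [152, 38, 33], [178, 36, 30], [193, 43, 34], [200, 55, 47], [202, 62, 53]], [[230, 226, 211], [227, 221, 203], [205, 184, 166], [178, 118, 106], [172, 56, 49], [168, 27, 19], [165, 22, 15], [167, 25, 18], [170, 31, 22], [174, 49, 28]], [[217, 211, 191], [213, 203, 184], [188, 167, 151], [164, 106, 95], [160, 55, 49], [153, 33, 26], [140, 25, 22], [134, 22, 16], [137, 37, 22], [153, 76, 32]], [[169, 163, 148], [167, 160, 145], [152, 140, 127], [135, 107, 98], [132, 80, 73], [129, 60, 54], [126, 47, 42], [124, 37, 32], [129, 51, 31], [153, 93, 40]]]
```

```bash
python3 -m pendant '[[1,[-10,12,0],[0,0,0]],[1,[-10,12,20],[0,0,0]],[1,[-10,12,25],[0,0,0]],[1,[-10,12,25],[0,0,0]],[1,[-5,0,25],[0,0,0]],[1,[0,0,0],[0,0,0]]]'
python3 -c "
from h import *
st([.6292,.2862,.1539],Rt(65));st([.6292,.2862,.1579])
"
```

```text
clock: 8.55
tool_pos: [0.6494, 0.2935, 0.1386]
eef_rot: [-0.185, 0.821, 0.123, 0.526]
contact_force: [-0.1, 0.4, 0.2]
opening: 0.002
finger_force: 0.0
t 8.55 tcp [0.6494 0.2935 0.1386] booth [ 0.0044 -0.0014  0.1386] F [-0.1  0.4  0.2] open 0.002 ff 0.0 j [ 0.21  1.61 -1.45  2.27  2.82  1.58 -0.09]
shift mm [ -5.1   2.3 -25.8]
turn deg [-0.4  0.4 -0.6]
t 8.55 tcp [0.6494 0.2935 0.1386] booth [ 0.0044 -0.0014  0.1386] F [-0.1  0.4  0.2] open 0.002 ff 0.0 j [ 0.21  1.61 -1.45  2.27  2.82  1.58 -0.09]
shift mm [ -8.7   2.3 -27.4]
```

Under the lip, 20 mm too deep; back off, then rise to the settled height plus 4 mm.

```bash
python3 -m pendant '[[1,[0,1,-13],[0,0,0]],[1,[0,1.3,-10],[0,0,0]],[1,[-3,0,-1.5],[0,0,0]],[1,[-3,0,-1.5],[0,0,0]],[1,[-2.7,0,-1.4],[0,0,0]],[1,[0,0,0],[0,0,0]],[1,[0,0,0],[0,0,0]]]'
python3 -c "
from h import *
st([.6292,.2862,.1579]);s=cams.snapshot('scene')
print(lip(s,s['img'],.155,.20,[.155,.145,.135,.125]))
"
```

```text
clock: 9.43
tool_pos: [0.6285, 0.2842, 0.1552]
eef_rot: [-0.185, 0.822, 0.122, 0.524]
contact_force: [-0.6, 0.3, -6.2]
opening: 0.004
finger_force: 2.6
t 9.43 tcp [0.6285 0.2842 0.1552] booth [-0.0184 -0.0005  0.1552] F [-0.6  0.3 -6.2] open 0.004 ff 2.6 j [ 0.2   1.56 -1.45  2.34  2.78  1.64 -0.15]
shift mm [-3.1  1.5  0.2]
[(0.155, 0.182, 655), (0.145, 0.1825, 655), (0.135, 0.1825, 658), (0.125, 0.184, 663)]
```

```bash
python3 -m pendant '[[1,[-1.6,0,-0.7],[0,0,0]],[1,[-1.6,0,-0.7],[0,0,0]],[1,[0,0,0],[0,0,0]],[1,[0,0,0],[0,0,0]]]'
python3 -m pendant '[[1,[9.1,0,4.2],[0,0,0]],[1,[5,0,-25],[0,0,0]],[1,[10,-12,-25],[0,0,0]],[1,[10,-12,-25],[0,0,0]],[1,[10,-12,-20],[0,0,0]],[1,[10,-12,0],[0,0,0]],[1,[0,0,0],[0,0,0]]]'
python3 -c "
from h import *
st();s=cams.snapshot('scene')
print(lip(s,s['img'],.155,.20,[.155,.145,.135,.125,.11,.06,.03,0,-.05,-.1]))
i=s['img'];print(i[126:138,[216,220,224]].sum(2).T);
rg=i[127:137,226:232,0].astype(int)-i[127:137,226:232,1];print(rg)
"
```

```text
clock: 9.98
tool_pos: [0.6287, 0.2844, 0.1599]
eef_rot: [-0.185, 0.822, 0.123, 0.525]
contact_force: [-3.2, -1.4, -4.0]
opening: 0.009
finger_force: 3.1
clock: 10.85
tool_pos: [0.5771, 0.2014, 0.145]
eef_rot: [-0.184, 0.822, 0.124, 0.524]
contact_force: [0.1, -1.0, 0.6]
opening: 0.003
finger_force: 0.0
t 10.85 tcp [0.5771 0.2014 0.145 ] booth [-0.1012 -0.052   0.145 ] F [ 0.1 -1.   0.6] open 0.003 ff 0.0 j [ 0.32  1.63 -1.45  2.56  2.83  1.76 -0.12]
[(0.155, 0.186, 665), (0.145, 0.187, 660), (0.135, 0.187, 658), (0.125, 0.188, 660), (0.11, 0.1885, 667), (0.06, 0.188, 668), (0.03, 0.188, 664), (0, 0.1885, 662), (-0.05, 0.1885, 672), (-0.1, 0.189, 667)]
[[385 468 617 640 654 637 547 418 356 350 351 354]
 [388 467 615 646 657 645 562 431 361 351 350 356]
 [384 389 450 601 658 660 586 442 339 335 346 349]]
[[  5   5   6   5   3   4]
 [  5   7   8   6   4   4]
 [  8   7   8   8  10  13]
 [  7   8  20  42  60  69]
 [ 11  28  72 114 141 150]
 [ 21  67 121 140 140 141]
 [ 23  66 109 121 115 111]
 [ 12  30  52  69  80  87]
 [  6   8  15  26  40  50]
 [  4   5   5  10  15  18]]
```

```bash
python3 -c "
from h import *
s=cams.snapshot('scene');i=s['img'].astype(int)
print(i[122:140,128:150:2].sum(2))
o=cv2.imread('pics/x.png')[:,:,::-1].astype(int)
print('old');print(o[143:160,[150,160,170,180,190]].sum(2))
O2=[b2w([-.0396,y,.18]) for y in (.165,.12,.1)];print(proj(s,O2))
"
```

```text
[[360 358 359 359 356 356 355 357 357 356 355]
 [380 366 366 364 365 362 361 362 361 362 359]
 [456 397 395 389 389 386 386 385 384 376 362]
 [580 507 501 499 496 494 492 487 485 456 376]
 [644 630 628 626 625 627 627 625 624 587 467]
 [653 654 652 652 649 657 657 655 651 636 614]
 [649 649 650 654 656 664 664 667 665 664 661]
 [583 589 597 606 611 618 626 632 636 642 643]
 [448 460 471 484 497 504 514 523 528 537 545]
 [312 327 341 357 406 411 412 401 394 397 405]
 [242 269 271 290 420 433 417 373 332 338 341]
 [211 258 260 296 438 448 410 353 306 342 346]
 [194 261 259 333 449 435 382 320 282 348 349]
 [176 261 260 344 447 413 352 287 287 352 350]
 [153 253 261 338 435 384 322 254 356 385 339]
 [147 247 262 335 411 357 289 266 437 444 303]
 [154 238 264 341 386 331 258 352 458 423 274]
 [170 219 269 369 365 295 265 429 396 318 267]]
old
[[353 349 349 351 355]
 [358 361 362 359 363]
 [364 445 423 369 374]
 [450 610 565 454 446]
 [592 652 643 614 598]
 [543 651 658 651 646]
 [382 662 622 622 649]
 [267 630 411 482 661]
 [196 516 213 295 627]
 [172 360 183 181 509]
 [155 286 195 149 363]
 [141 249 178 141 278]
 [141 227 162 144 263]
 [144 182 156 148 258]
 [141 155 141 153 204]
 [142 185 121 155 182]
 [140 222  96 152 212]]
[[122.77370551 131.1345902 ]
 [136.90270536 131.62095108]
 [143.18380002 131.83489273]]
```

```bash
python3 -c "
from h import *
t=cams.snapshot('top');i=t['img'].astype(int);f=t['img']
# lip front edge profile across booth x
xs=np.arange(-.07,-.01,.002)
for y in (-.155,-.14,-.12,-.1):
  uv=proj(t,[b2w([x,y,.192]) for x in xs]).astype(np.float32)
  print(y,cv2.remap(f,uv[:,:1].copy(),uv[:,1:].copy(),cv2.INTER_CUBIC).astype(int).reshape(-1,3).sum(1))
print(xs.round(3))
# redness map around the pointer in booth coords at z=.184
ys=np.arange(-.15,-.2,-.003);xx=np.arange(-.06,-.014,.003)
for x in xx[::-1]:
  uv=proj(t,[b2w([x,y,.184]) for y in ys]).astype(np.float32)
  v=cv2.remap(f,uv[:,:1].copy(),uv[:,1:].copy(),cv2.INTER_CUBIC).astype(int).reshape(-1,3);print(round(x,3),v[:,0]-v[:,1])
print(ys.round(3))
"
```

```text
-0.155 [238 238 240 245 244 241 242 242 242 242 238 229 233 271 349 436 495 511
 516 534 545 532 446 347 309 326 329 328 327 326]
-0.14 [291 238 231 234 234 236 234 234 233 234 238 229 234 272 349 436 498 512
 517 528 552 577 553 494 401 345 323 330 331 330]
-0.12 [249 230 237 240 241 239 241 241 240 241 240 235 242 280 365 442 495 508
 499 495 517 538 536 469 377 310 319 326 329 324]
-0.1 [249 285 318 339 354 355 347 324 290 262 249 240 237 286 362 450 497 517
 508 513 531 548 529 452 359 321 325 329 328 323]
[-0.07  -0.068 -0.066 -0.064 -0.062 -0.06  -0.058 -0.056 -0.054 -0.052
 -0.05  -0.048 -0.046 -0.044 -0.042 -0.04  -0.038 -0.036 -0.034 -0.032
 -0.03  -0.028 -0.026 -0.024 -0.022 -0.02  -0.018 -0.016 -0.014 -0.012]
-0.015 [11 10 10 10 12 13 13  9  8  7  8  8  7  8  8  8  7]
-0.018 [11 10 10 11 12 14 14 12  9  7  8  7  7  8  7  9  8]
-0.021 [10  9 12 11 11 15 15  9  8  9  9  8  9  9  7  8  8]
-0.024 [ 5  4  5  4  5 11 14  8 10  5  2  8 -1  8  3 -1  9]
-0.027 [ 1 -1  0  0 -1  8 17 24 32 41 40 50 46 46 55 42 52]
-0.03 [  7   6   7   5   3  16  54  82  86 108 120 126 132 121 129 125 127]
-0.033 [ 15  16  15  14  15  26  94 128 127 132 140 145 144 140 139 141 143]
-0.036 [ 17  16  16  17  15  30  82 111 106 101  97  90  98  91  85  85  84]
-0.039 [15 15 14 15 14 15 37 57 51 41 31 22 34 38 49 44 31]
-0.042 [15 17 16 17 16 16 22 20 19  9 11  9 18 40 44 42 30]
-0.045 [20 22 20 20 20 20 20 17 12  9  8  8 19 35 40 38 30]
-0.048 [23 23 22 22 22 23 22 17 10  9  8  9 13 22 27 26 19]
-0.051 [22 21 22 21 18 21 20 16 10  9  9  9 10  9 12 12 12]
-0.054 [20 21 22 23 18 19 19 16 12 10  9 10  9  8  8  8 11]
-0.057 [20 20 21 21 18 19 18 16 11  8  8  9  9  9  8  9 10]
-0.06 [21 20 21 20 19 19 18 16 10  9  8  8 10  8  9 10 11]
[-0.15  -0.153 -0.156 -0.159 -0.162 -0.165 -0.168 -0.171 -0.174 -0.177
 -0.18  -0.183 -0.186 -0.189 -0.192 -0.195 -0.198]
```

```bash
python3 -c "
from h import *
s=cams.snapshot('scene')
print(onx(s,[[227.2,132.4],[227.2,132.6]],-.034),onx(s,[[224,132.6],[224,132.8]],-.0396))
c=-s['camera_from_world'][:3,:3].T@s['camera_from_world'][:3,3];print(w2b(c))
"
```

```text
[[-0.034      -0.16618472  0.18399977]
 [-0.034      -0.16613381  0.18318077]] [[-0.0396     -0.15692799  0.18761743]
 [-0.0396     -0.15687266  0.18680142]]
[-1.0820662  -0.32919709  1.08857208]
```

```bash
python3 -m pendant '[[1,[-24,17,-11],[0,0,0]],[1,[-24,17,-11],[0,0,0]],[1,[-24,17,-11],[0,0,0]],[1,[-15,0,20],[0,0,0]],[1,[-12,0,25],[0,0,0]],[1,[-8,0,18],[0,0,0]],[1,[0,0,0],[0,0,0]]]'
python3 -c "
from h import *
st(b2w([-.027,0,.210]),Rt(65));s=cams.snapshot('scene');print(lip(s,s['img'],.155,.20,[.155,.145,.135,.125]))
"
```

```text
clock: 11.92
tool_pos: [0.6319, 0.2832, 0.2287]
eef_rot: [-0.186, 0.823, 0.124, 0.522]
contact_force: [-0.6, -0.1, 0.0]
opening: 0.002
finger_force: 0.0
t 11.93 tcp [0.6319 0.2832 0.2287] booth [-0.0158 -0.0029  0.2287] F [-0.6 -0.1  0. ] open 0.002 ff 0.0 j [ 0.2   1.34 -1.46  2.34  2.61  1.55 -0.26]
shift mm [21.7  2.6 -2.2]
turn deg [-0.2 -0.1 -0.7]
[(0.155, 0.186, 669), (0.145, 0.187, 663), (0.135, 0.19, 660), (0.125, 0.1955, 404)]
```

```bash
python3 -m pendant '[[1,[8,0,-3],[0,0,0]],[1,[5,0,0],[0,0,0]],[1,[1.8,0,0.8],[0,0,0]],[1,[0,0,0],[0,0,0]]]'
python3 -m pendant '[[1,[1.8,0,0.8],[0,0,0]],[1,[0,0,0],[0,0,0]]]'
python3 -m pendant '[[1,[1.8,0,0.8],[0,0,0]],[1,[0,0,0],[0,0,0]]]'
```

```text
clock: 12.48
tool_pos: [0.6236, 0.2791, 0.215]
eef_rot: [-0.186, 0.824, 0.124, 0.521]
contact_force: [0.0, 0.2, 0.1]
opening: 0.005
finger_force: 0.0
clock: 12.72
tool_pos: [0.6238, 0.279, 0.2134]
eef_rot: [-0.186, 0.824, 0.124, 0.521]
contact_force: [-0.7, -0.1, 1.2]
opening: 0.007
finger_force: 0.0
clock: 12.98
tool_pos: [0.6236, 0.279, 0.2113]
eef_rot: [-0.186, 0.824, 0.124, 0.521]
contact_force: [-0.6, -0.2, 0.5]
opening: 0.005
finger_force: 0.0
```

```bash
for k in 1 2 3; do python3 -m pendant '[[1,[1.8,0,0.8],[0,0,0]],[1,[0,0,0],[0,0,0]]]' | egrep 'tool_pos|contact'; done
```

```text
tool_pos: [0.6235, 0.2791, 0.2093]
contact_force: [0.3, -0.2, 0.1]
tool_pos: [0.6235, 0.279, 0.2073]
contact_force: [1.1, 0.4, -0.1]
tool_pos: [0.6235, 0.2791, 0.2053]
contact_force: [1.4, -0.5, 0.0]
```

```bash
for k in 1 2; do python3 -m pendant '[[1,[1.0,0,0.4],[0,0,0]],[1,[0,0,0],[0,0,0]]]' | egrep 'tool_pos|contact'; done;python3 -m pendant '[[1,[1.8,0,0.8],[0,0,0]],[1,[0,0,0],[0,0,0]]]' | egrep 'tool_pos|contact'
python3 -c "
from h import *
st();s=cams.snapshot('scene');print(lip(s,s['img'],.155,.20,[.155,.145,.135]))"
```

```text
tool_pos: [0.6234, 0.279, 0.2044]
contact_force: [0.2, 0.1, 0.1]
tool_pos: [0.6234, 0.279, 0.2033]
contact_force: [0.7, 0.3, 0.1]
tool_pos: [0.6235, 0.2792, 0.2023]
contact_force: [-1.0, 0.1, 3.5]
t 14.47 tcp [0.6235 0.2792 0.2023] booth [-0.0251 -0.0028  0.2023] F [-1.   0.1  3.5] open 0.003 ff 1.7 j [ 0.19  1.4  -1.42  2.37  2.67  1.59 -0.27]
[(0.155, 0.186, 668), (0.145, 0.187, 663), (0.135, 0.187, 662)]
```

Contact at z≈0.2023. Press down until the TCP reads about 0.200.

```bash
for k in 1 2; do python3 -m pendant '[[1,[1.2,0,0.6],[0,0,0]],[1,[0,0,0],[0,0,0]]]' | egrep 'tool_pos|contact'; done
python3 -c "
from h import *
st();s=cams.snapshot('scene');print(lip(s,s['img'],.155,.20,[.155,.145,.135]))"
```

```text
tool_pos: [0.6235, 0.2792, 0.2005]
contact_force: [-0.4, 0.2, 4.9]
tool_pos: [0.6235, 0.2792, 0.1988]
contact_force: [-1.0, -0.9, 4.8]
t 15.03 tcp [0.6235 0.2792 0.1988] booth [-0.0252 -0.0028  0.1988] F [-1.  -0.9  4.8] open 0.007 ff 2.1 j [ 0.19  1.4  -1.42  2.37  2.67  1.59 -0.27]
[(0.155, 0.1825, 670), (0.145, 0.183, 670), (0.135, 0.1835, 664)]
```

```bash
python3 -m pendant '[[1,[-18,0,-8],[0,0,0]],[1,[0,0,-30],[0,0,0]],[1,[-10,-5,-30],[0,8,0]],[1,[-10,-5,-10],[0,9,0]],[1,[0,-5,0],[0,9,0]],[1,[0,-5,0],[0,9,0]],[1,[0,0,0],[0,9,0]],[1,[0,0,0],[0,9,0]]]'
python3 -c "
from h import *
st([.5087,-.192,.22],Rt(0))
s=cams.snapshot('scene');print(lip(s,s['img'],.155,.20,[.155,.145,.135]))"
```

```text
clock: 16.08
tool_pos: [0.5851, 0.2356, 0.2645]
eef_rot: [-0.22, 0.969, 0.026, 0.112]
contact_force: [1.4, -0.5, -2.2]
opening: 0.004
finger_force: 0.0
t 16.07 tcp [0.5851 0.2356 0.2645] booth [-0.0788 -0.0249  0.2645] F [ 1.4 -0.5 -2.2] open 0.004 ff 0.0 j [ 0.2   0.87 -1.28  1.73  1.07  1.1   0.63]
shift mm [ 257.3 -352.4  -15.3]
turn deg [ 0.  13.2 -0.6]
[(0.155, 0.1825, 668), (0.145, 0.183, 664), (0.135, 0.1835, 660)]
```

```bash
python3 -m pendant '[[-1,[20,0,0],[0,6.6,0]],[-1,[0,0,0],[0,6.6,0]]]' 20
python3 -m pendant '[[-1,[34,-47,2],[0,0,0]],[-1,[34,-47,2],[0,0,0]],[-1,[34,-47,2],[0,0,0]],[-1,[34,-47,2],[0,0,0]],[-1,[34,-47,2],[0,0,0]],[-1,[34,-47,2],[0,0,0]],[-1,[34,-47,2],[0,0,0]],[-1,[0,0,0],[0,0,0]]]'
python3 -c "
from h import *
st([.5087,-.192,.22],Rt(0))
s=cams.snapshot('scene');t=cams.snapshot('top');save(t,'t5.png',110,90,4);save(s,'s5.png',120,80,4)
print(lip(s,s['img'],.155,.20,[.155,.145,.135,.06,0,-.1]))"
```

```text
clock: 16.38
tool_pos: [0.5669, 0.2266, 0.2584]
eef_rot: [-0.222, 0.975, -0.0, 0.001]
contact_force: [0.3, 0.0, 1.1]
opening: 0.211
finger_force: 0.0
clock: 17.38
tool_pos: [0.4941, -0.1772, 0.2413]
eef_rot: [-0.217, 0.976, 0.001, 0.001]
contact_force: [0.1, 1.0, 0.1]
opening: 1.003
finger_force: 0.0
t 17.38 tcp [ 0.4941 -0.1772  0.2413] booth [-0.343  -0.3548  0.2413] F [0.1 1.  0.1] open 1.003 ff 0.0 j [ 0.96  0.91 -1.38  1.84  0.95  1.25  1.3 ]
shift mm [ -6.9 -19.7  21.3]
turn deg [ 0.   0.1 -1.2]
[(0.155, 0.182, 693), (0.145, 0.183, 689), (0.135, 0.183, 686), (0.06, 0.1845, 692), (0, 0.1845, 692), (-0.1, 0.1845, 693)]
```

```bash
python3 -m pendant '[[-1,[-7,-20,0],[0,0,-1]],[-1,[0,0,45],[0,0,0]],[-1,[0,0,30],[0,0,0]],[-1,[0,0,30],[0,0,0]],[-1,[0,0,30],[0,0,0]],[-1,[0,0,30],[0,0,0]],[-1,[0,0,0],[0,0,0]]]'
python3 -c "
from h import *
st([.509,-.192,.074],Rt(0))"
```

```text
clock: 18.35
tool_pos: [0.5111, -0.1839, 0.0773]
eef_rot: [-0.233, 0.973, 0.002, 0.002]
contact_force: [-0.3, 1.1, 0.8]
opening: 1.0
finger_force: 0.0
t 18.35 tcp [ 0.5111 -0.1839  0.0773] booth [-0.3307 -0.3684  0.0773] F [-0.3  1.1  0.8] open 1.0 ff 0.0 j [ 0.88  1.14 -1.19  1.91  1.24  1.1   1.17]
shift mm [ 5.6 -6.3  3.2]
turn deg [0.2 0.2 0.6]
```

```bash
python3 -m pendant '[[-1,[5.6,-6.3,3],[0,0,0]],[-1,[0,0,0],[0,0,0]],[0.3,[0,0,0],[0,0,0]],[1,[0,0,0],[0,0,0]],[1,[0,0,0],[0,0,0]],[1,[0,0,0],[0,0,0]],[1,[0,0,0],[0,0,0]],[1,[0,0,0],[0,0,0]]]' 25
python3 -c "
from h import *
st([.509,-.192,.074],Rt(0))"
```

```text
clock: 19.35
tool_pos: [0.51, -0.1939, 0.0759]
eef_rot: [-0.231, 0.973, 0.001, 0.003]
contact_force: [-0.0, 1.3, 1.9]
opening: 0.526
finger_force: 25.0
t 19.35 tcp [ 0.51   -0.1939  0.0759] booth [-0.3361 -0.3769  0.0759] F [-0.   1.3  1.9] open 0.526 ff 25.0 j [ 0.89  1.14 -1.19  1.9   1.25  1.09  1.19]
shift mm [0.1 2.1 1.9]
turn deg [0.1 0.4 0.5]
```

```bash
python3 -c "
from h import *
s=cams.snapshot('scene');a=s['img'][195:265,255:330,::-1];t=cams.snapshot('top');b=t['img'][170:240,265:340,::-1]
cv2.imwrite('pics/c6.png',cv2.resize(np.hstack([a,b]),None,fx=5.3,fy=5.3,interpolation=cv2.INTER_CUBIC))
print(proj(s,[[.509,-.192,z] for z in (0,.074,.105,.125)])-[255,195])
"
```

```text
[[35.21423759 53.45556083]
 [36.42913007 38.73123016]
 [36.97223617 32.16981119]
 [37.33422977 27.80361391]]
```

View pics/c6.png

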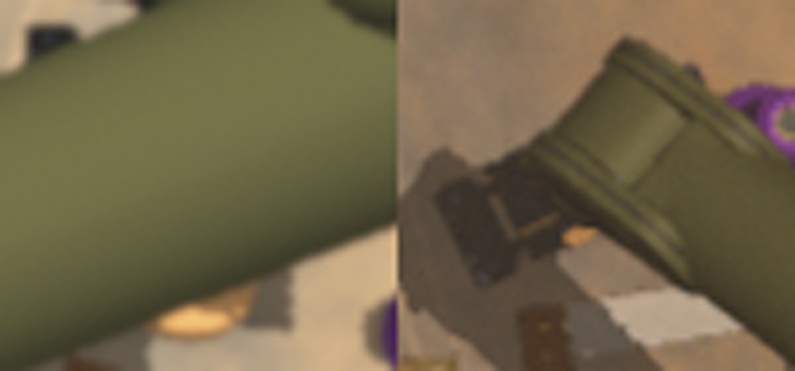

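```bash
python3 -m pendant '[[-1,[0,0,0],[0,0,0]],[-1,[0,1,0],[0,0,0]],[-1,[0,1,5],[0,0,0]],[-1,[0,0,0],[0,0,0]],[1,[0,0,0],[0,0,0]],[1,[0,0,0],[0,0,0]],[1,[0,0,0],[0,0,0]],[1,[0,0,0],[0,0,0]]]' 25
python3 -m pendant '[[1,[0,0,0],[0,0,0]],[1,[0,0,0],[0,0,0]]]'
```

```text
clock: 20.45
tool_pos: [0.5092, -0.1925, 0.0709]
eef_rot: [-0.231, 0.973, 0.001, 0.003]
contact_force: [-0.1, 0.0, 0.3]
opening: 0.552
finger_force: 0.1
clock: 20.7
tool_pos: [0.5092, -0.1923, 0.0709]
eef_rot: [-0.231, 0.973, 0.001, 0.003]
contact_force: [-0.4, 0.1, 1.0]
opening: 0.516
finger_force: 25.0
```

```bash
python3 -m pendant '[[1,[0,0,0],[0,0,0]],[1,[0,0,-5],[0,0,0]],[1,[0,0,-10],[0,0,0]],[1,[0,0,-15],[0,0,0]],[1,[0,0,-20],[0,0,0]],[1,[0,0,-20],[0,0,0]],[1,[0,0,0],[0,0,0]]]' 30
python3 -c "
from h import *
print(w2b([.538,.2365,.02]));st(np.array([.538,.2365,.142]),Rt(0))
s=cams.snapshot('scene');a=s['img'][150:270,240:360,::-1];t=cams.snapshot('top');b=t['img'][120:240,230:350,::-1]
cv2.imwrite('pics/c7.png',cv2.resize(np.hstack([a,b]),None,fx=3.3,fy=3.3,interpolation=cv2.INTER_CUBIC))"
```

```text
clock: 21.58
tool_pos: [0.51, -0.1926, 0.1429]
eef_rot: [-0.231, 0.973, 0.0, 0.005]
contact_force: [0.8, -0.5, -2.2]
opening: 0.51
finger_force: 30.0
[-0.12068686 -0.0032575   0.02      ]
t 21.57 tcp [ 0.51   -0.1926  0.1429] booth [-0.3356 -0.3757  0.1429] F [ 0.8 -0.5 -2.2] open 0.51 ff 30.0 j [ 0.92  1.05 -1.26  1.88  1.12  1.15  1.26]
shift mm [-217.8  370.7    2.4]
turn deg [-0.1  0.5  0.4]
```

View pics/c7.png

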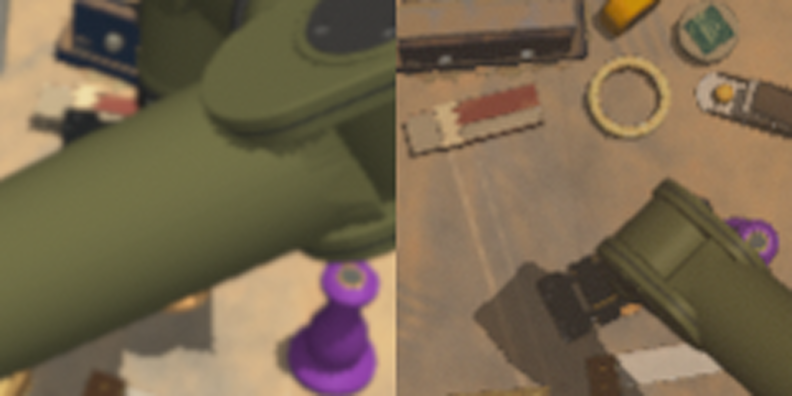

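```bash
python3 -m pendant '[[1,[-8,14,0],[0,0,0]],[1,[-16,27,0],[0,0,0]],[1,[-20,34,0],[0,0,0]],[1,[-20,34,0],[0,0,0]],[1,[-20,34,0],[0,0,0]],[1,[-20,34,0],[0,0,0]],[1,[-20,34,0],[0,0,0]],[1,[-20,34,0],[0,0,0]]]'
python3 -m pendant '[[1,[-20,34,0],[0,0,0]],[1,[-20,34,0],[0,0,0]],[1,[-16,27,0],[0,0,0]],[1,[-10,17,0],[0,0,0]],[1,[0,0,0],[0,0,0]]]'
python3 -c "
from h import *
st(np.array([.538,.236,.0935]),Rt(0))"
```

```text
clock: 22.68
tool_pos: [0.5269, 0.0917, 0.141]
eef_rot: [-0.231, 0.973, 0.001, 0.002]
contact_force: [0.3, 0.4, -2.3]
opening: 0.513
finger_force: 30.0
clock: 23.3
tool_pos: [0.5356, 0.2216, 0.1421]
eef_rot: [-0.232, 0.973, 0.001, 0.003]
contact_force: [0.4, 0.1, -1.9]
opening: 0.512
finger_force: 30.0
t 23.3 tcp [0.5356 0.2216 0.1421] booth [-0.1294 -0.0156  0.1421] F [ 0.4  0.1 -1.9] open 0.512 ff 30.0 j [ 0.13  1.05 -1.22  1.77  1.09  1.16  0.59]
shift mm [-8.4 11.7 48.7]
turn deg [0.1 0.3 0.6]
```

```bash
python3 -m pendant '[[1,[-4,6,0],[0,0,0]],[1,[-4.4,5.7,10],[0,0,0]],[1,[0,0,15],[0,0,0]],[1,[0,0,12],[0,0,0]],[1,[0,0,7],[0,0,0]],[1,[0,0,0],[0,0,0]]]'
for k in 1 2 3; do python3 -m pendant '[[1,[0,0,1.5],[0,0,0]],[1,[0,0,0],[0,0,0]]]' | egrep 'tool_pos|contact'; done
```

```text
clock: 24.05
tool_pos: [0.5382, 0.2346, 0.0978]
eef_rot: [-0.231, 0.973, 0.001, 0.002]
contact_force: [-0.2, 0.7, -1.8]
opening: 0.512
finger_force: 30.0
tool_pos: [0.5386, 0.2351, 0.0973]
contact_force: [0.7, -1.2, -2.1]
tool_pos: [0.5385, 0.2349, 0.0955]
contact_force: [-0.1, 0.3, -2.5]
tool_pos: [0.5384, 0.2349, 0.0939]
contact_force: [0.1, -0.6, -2.2]
```

```bash
for k in 1 2 3; do python3 -m pendant '[[1,[0,0,1],[0,0,0]],[1,[0,0,0],[0,0,0]]]' | egrep 'tool_pos|contact'; done
```

```text
tool_pos: [0.5385, 0.235, 0.0929]
contact_force: [-0.3, -0.6, -2.5]
tool_pos: [0.5385, 0.235, 0.0919]
contact_force: [-0.6, 0.5, -1.1]
tool_pos: [0.5385, 0.235, 0.091]
contact_force: [0.3, 0.6, -2.9]
```

```bash
for k in 1 2 3; do python3 -m pendant '[[1,[0,0,1],[0,0,0]],[1,[0,0,0],[0,0,0]]]' | egrep 'tool_pos|contact'; done
```

```text
tool_pos: [0.5385, 0.2353, 0.0908]
contact_force: [-0.8, -1.2, 4.8]
tool_pos: [0.5387, 0.2355, 0.0908]
contact_force: [-2.7, -2.9, 11.3]
tool_pos: [0.5388, 0.2356, 0.0907]
contact_force: [-3.1, -4.7, 15.7]
```

```bash
python3 -m pendant '[[1,[0,0,-2],[0,0,0]],[1,[0,0,0],[0,0,0]],[-0.3,[0,0,0],[0,0,0]],[-1,[0,0,0],[0,0,0]],[-1,[0,0,0],[0,0,0]],[-1,[0,0,0],[0,0,0]]]' 15
python3 -m pendant '[[-1,[0,0,-10],[0,0,0]],[-1,[0,0,-25],[0,0,0]],[-1,[0,0,-30],[0,0,0]],[-1,[20,0,-40],[0,0,0]],[-1,[40,0,-20],[0,0,0]],[-1,[40,0,0],[0,0,0]],[-1,[40,0,0],[0,0,0]],[-1,[0,0,0],[0,0,0]]]'
python3 -c "
from h import *
st()
t=cams.snapshot('top');s=cams.snapshot('scene')
for n,c in (('s7',s),('t7',t)):cv2.imwrite('pics/'+n+'.png',c['img'][:,:,::-1])
"
```

```text
clock: 27.05
tool_pos: [0.5385, 0.235, 0.0898]
eef_rot: [-0.231, 0.973, 0.001, 0.003]
contact_force: [0.1, -0.1, 1.1]
opening: 0.952
finger_force: 0.0
clock: 28.05
tool_pos: [0.4109, 0.1699, 0.2147]
eef_rot: [-0.232, 0.973, -0.0, 0.003]
contact_force: [0.8, -0.4, -0.1]
opening: 1.002
finger_force: 0.0
t 28.05 tcp [0.4109 0.1699 0.2147] booth [-0.2641 -0.0067  0.2147] F [ 0.8 -0.4 -0.1] open 1.002 ff 0.0 j [ 0.26  0.84 -1.35  2.09  0.98  1.08  0.44]
```

```bash
python3 -c "
from h import *
t=cams.snapshot('top');s=cams.snapshot('scene')
t0=cv2.resize(cv2.imread('pics/t1.png'),(200,150),interpolation=cv2.INTER_AREA);s0=cv2.resize(cv2.imread('pics/s1.png'),(200,150),interpolation=cv2.INTER_AREA)
def m(c,tpl,p):
  im=c['img'][:,:,::-1].copy();uv=proj(c,p)[0];x,y=(uv-20).astype(int);w=im[y:y+40,x:x+40]
  q=cv2.matchTemplate(w,tpl,cv2.TM_CCOEFF_NORMED);_,v,_,l=cv2.minMaxLoc(q);return v,l+np.array([x,y]),uv
ht=tuple((np.array([756,336])/4).astype(float));hs=np.array([690,430])/4
P=[.5385,.235,.145]
a=m(t,t0[77:91,182:196],P);print(a);b=m(s,s0[100:116,163:181],P);print(b)
pa=a[1]+np.array([756/4-.375-182,336/4-.375-77]);pb=b[1]+np.array([690/4-.375-163,430/4-.375-100])
print(tri(s,pb,t,pa))
"
```

```text
(0.735072910785675, array([168, 188]), array([174.17637128, 195.08101324]))
(0.10767532140016556, array([153, 147]), array([173.19208583, 158.94487038]))
(array([0.52495845, 0.24215975, 0.17580834]), np.float64(4.872754032947057))
```

```bash
python3 -m pendant '[[-1,[0,0,0],[0,-10,0]],[-1,[0,0,0],[0,-10,0]],[-1,[0,0,0],[0,-10,0]],[-1,[0,0,0],[0,0,0]]]'
python3 -c "
from h import *
st(b2w([-.235,-.004,.03]),Rt(30))"
```

```text
clock: 28.75
tool_pos: [0.4161, 0.1664, 0.2108]
eef_rot: [-0.225, 0.95, 0.038, 0.214]
contact_force: [-0.0, -0.1, -0.6]
opening: 0.997
finger_force: 0.0
t 28.75 tcp [0.4161 0.1664 0.2108] booth [-0.261  -0.0122  0.2108] F [-0.  -0.1 -0.6] open 0.997 ff 0.0 j [ 0.24  0.74 -1.31  2.49  1.71  0.88 -0.31]
shift mm [ 53.   12.6 174.6]
turn deg [-1.2 -4.9  0.7]
```

```bash
python3 -m pendant '[[-1,[11,2.5,35],[0,0,0]],[-1,[11,2.5,35],[0,0,0]],[-1,[11,2.5,35],[0,0,0]],[-1,[10,2.5,35],[0,0,0]],[-1,[10,2.5,33],[0,0,0]],[-1,[0,0,0],[0,0,0]]]'
python3 -c "
from h import *
st(b2w([-.20,-.004,.03]),Rt(30))"
```

```text
clock: 29.5
tool_pos: [0.4368, 0.1857, 0.0292]
eef_rot: [-0.222, 0.951, 0.037, 0.213]
contact_force: [0.1, 0.4, 0.0]
opening: 1.001
finger_force: 0.0
t 29.5 tcp [0.4368 0.1857 0.0292] booth [-0.2339 -0.0041  0.0292] F [0.1 0.4 0. ] open 1.001 ff 0.0 j [ 0.06  1.27 -1.12  2.53  2.16  1.3  -0.58]
shift mm [-31.1   0.2  13.6]
turn deg [-1.3 -5.1  0.4]
```

```bash
python3 -m pendant '[[-1,[-7.2,0,3.4],[0,0,0]],[-1,[-5.4,0,2.5],[0,0,0]],[-1,[-5.4,0,2.5],[0,0,0]],[-1,[-5.4,0,2.5],[0,0,0]],[-1,[-5.4,0,2.5],[0,0,0]],[-1,[-5.4,0,2.5],[0,0,0]]]'
python3 -c "
from h import *
st()"
```

```text
clock: 30.25
tool_pos: [0.47, 0.2006, 0.0324]
eef_rot: [-0.223, 0.95, 0.037, 0.214]
contact_force: [-4.4, -3.0, 2.1]
opening: 1.003
finger_force: 2.5
t 30.25 tcp [0.47   0.2006 0.0324] booth [-0.1976 -0.0054  0.0324] F [-4.4 -3.   2.1] open 1.003 ff 2.5 j [ 0.08  1.24 -1.1   2.42  2.14  1.2  -0.46]
```

```bash
python3 -m pendant '[[-1,[-8.9,0,4.7],[0,-3,0]],[-1,[-8.6,0,5.1],[0,-3,0]],[-1,[-8.3,0,5.6],[0,-3,0]],[-1,[-8,0,6],[0,-3,0]],[-1,[-7.7,0,6.4],[0,-3,0]],[-1,[-7.4,0,6.8],[0,-3,0]],[-1,[-7,0,7.2],[0,-3,0]],[-1,[-6.6,0,7.5],[0,-3,0]]]'
python3 -c "
from h import *
st(b2w([-.06,-.004,.03]),Rt(58))"
```

```text
clock: 31.25
tool_pos: [0.542, 0.2376, 0.0293]
eef_rot: [-0.211, 0.884, 0.085, 0.408]
contact_force: [-5.2, -1.4, 3.0]
opening: 1.002
finger_force: 2.6
t 31.25 tcp [0.542  0.2376 0.0293] booth [-0.1166 -0.0041  0.0293] F [-5.2 -1.4  3. ] open 1.002 ff 2.6 j [ 0.07  1.47 -1.03  2.46  2.71  1.6  -0.56]
shift mm [-37.4   0.   42.5]
turn deg [-0.7 -8.7  1.1]
```

```bash
python3 -m pendant '[[-1,[-6.2,0,7.1],[0,-1.5,0]],[-1,[-6,0,7.3],[0,-1.5,0]],[-1,[-5.8,0,7.5],[0,-1.5,0]],[-1,[-5.6,0,7.6],[0,-1.5,0]],[-1,[-5.4,0,7.8],[0,-1.5,0]],[-1,[-5.2,0,7.9],[0,-1.5,0]]]'
python3 -c "
from h import *
st(b2w([-.03,-.004,.03]),Rt(58))
t=cams.snapshot('top');cv2.imwrite('pics/t8.png',t['img'][:,:,::-1])
# check candlestick flange wood colour along top projection
for z,x in ((.145,.02),(.145,.0),(.145,.04)): pass
print(proj(t,[b2w([.023,-.004,.145])]))
"
```

```text
clock: 32.0
tool_pos: [0.594, 0.2627, 0.0288]
eef_rot: [-0.203, 0.849, 0.1, 0.477]
contact_force: [-2.1, -1.1, -2.0]
opening: 1.0
finger_force: 1.2
t 32.0 tcp [0.594  0.2627 0.0288] booth [-0.0589 -0.0045  0.0288] F [-2.1 -1.1 -2. ] open 1.0 ff 1.2 j [ 0.08  1.53 -0.98  2.34  2.92  1.59 -0.52]
shift mm [-16.1   0.6  23.9]
turn deg [-0.8  0.3  1.1]
[[156.15659581 158.08149238]]
```

```bash
python3 -m pendant '[[-1,[-3.2,0,5.1],[0,0,0]],[-1,[-3.2,0,5.1],[0,0,0]],[-1,[-3.2,0,5.1],[0,0,0]],[-1,[-2.7,0,4.2],[0,0,0]]]' | egrep 'tool|contact'
for k in 1 2 3; do python3 -m pendant '[[-1,[-1.6,0,2.5],[0,0,0]],[-1,[0,0,0],[0,0,0]]]'| egrep 'tool|contact'; done
python3 -c "
from h import *
st()"
```

```text
tool_pos: [0.6145, 0.2729, 0.0293]
contact_force: [-1.5, -1.0, -1.1]
tool_pos: [0.6172, 0.2742, 0.0297]
contact_force: [-1.0, -0.7, -1.4]
tool_pos: [0.6196, 0.2756, 0.0296]
contact_force: [-2.6, -0.7, -1.1]
tool_pos: [0.6223, 0.2769, 0.0295]
contact_force: [-2.0, -0.4, 0.1]
t 33.3 tcp [0.6223 0.2769 0.0295] booth [-0.0272 -0.0043  0.0295] F [-2.  -0.4  0.1] open 1.001 ff 1.1 j [ 0.09  1.5  -0.98  2.25  2.9   1.49 -0.5 ]
```

```bash
for k in 1 2 3 4; do python3 -m pendant '[[-1,[-1.3,0,2.1],[0,0,0]],[-1,[0,0,0],[0,0,0]]]'| egrep 'tool|contact'; done
python3 -c "
from h import *
st()"
```

```text
tool_pos: [0.6229, 0.2772, 0.0293]
contact_force: [-9.6, -6.0, 5.4]
tool_pos: [0.6233, 0.2773, 0.0292]
contact_force: [-18.4, -13.7, 12.1]
tool_pos: [0.6237, 0.2774, 0.0292]
contact_force: [-29.7, -20.5, 18.6]
tool_pos: [0.624, 0.2774, 0.0291]
contact_force: [-38.9, -29.4, 25.8]
t 34.3 tcp [0.624  0.2774 0.0291] booth [-0.0255 -0.0046  0.0291] F [-38.9 -29.4  25.8] open 1.0 ff 23.9 j [ 0.09  1.49 -0.98  2.25  2.89  1.46 -0.5 ]
```

```bash
python3 -m pendant '[[-1,[2.6,0,-4.2],[0,0,0]],[-1,[2.6,0,-4.2],[0,0,0]],[-1,[5,0,-8.5],[0,0,0]],[-1,[10,0,-20],[0,0,0]],[-1,[10,0,-30],[0,3,0]],[-1,[0,0,-30],[0,4,0]],[-1,[0,0,-30],[0,6,0]],[-1,[0,0,-30],[0,8,0]]]'
python3 -m pendant '[[-1,[0,-20,-20],[0,9,0]],[-1,[0,-40,-20],[0,9,0]],[-1,[0,-50,0],[0,9,0]],[-1,[0,-50,0],[0,5,0]],[-1,[0,-50,0],[0,0,0]],[-1,[0,-50,0],[0,0,0]],[-1,[0,-50,0],[0,0,0]],[-1,[0,0,0],[0,0,0]]]'
python3 -c "
from h import *
st()
s=cams.snapshot('scene');t=cams.snapshot('top')
for n,c in (('s9',s),('t9',t)):cv2.imwrite('pics/'+n+'.png',c['img'][:,:,::-1])
print(lip(s,s['img'],.155,.20,[.155,.145,.135,.06,0,-.1]))
i=s['img'].astype(int)
# profile along booth x at y=+.07 and -.07 at z=.045 : rail (reddish) front edge
for y in(.06,.03,-.03,-.06):
  xs=np.arange(-.06,.03,.003);uv=proj(s,[b2w([x,y-.004,.045]) for x in xs]).astype(np.float32)
  v=cv2.remap(s['img'],uv[:,:1].copy(),uv[:,1:].copy(),cv2.INTER_LINEAR).reshape(-1,3).astype(int);print(y,(v[:,0]-v[:,2]))
print(xs.round(3))
# candlestick silhouette: rows along axis, R-B 
for z in (.02,.05,.08,.1,.12,.135,.145):
  ys=np.arange(-.055,.05,.006);uv=proj(s,[b2w([.06,y-.004,z]) for y in ys]).astype(np.float32)
  v=cv2.remap(s['img'],uv[:,:1].copy(),uv[:,1:].copy(),cv2.INTER_LINEAR).reshape(-1,3).astype(int);print(z,(v[:,0]-v[:,2]))
"
```

```text
clock: 35.3
tool_pos: [0.5008, 0.2197, 0.0953]
eef_rot: [-0.218, 0.923, 0.062, 0.311]
contact_force: [2.0, 0.0, 0.2]
opening: 0.999
finger_force: 0.0
clock: 36.3
tool_pos: [0.6047, -0.046, 0.1306]
eef_rot: [-0.225, 0.97, -0.01, 0.094]
contact_force: [-0.4, 0.5, -0.2]
opening: 1.0
finger_force: 0.0
t 36.3 tcp [ 0.6047 -0.046   0.1306] booth [-0.1858 -0.2861  0.1306] F [-0.4  0.5 -0.2] open 1.0 ff 0.0 j [ 0.56  0.95 -1.01  1.88  1.22  0.82  0.95]
[(0.155, 0.1825, 674), (0.145, 0.183, 671), (0.135, 0.183, 666), (0.06, 0.185, 675), (0, 0.1845, 673), (-0.1, 0.185, 675)]
0.06 [60 62 62 62 61 61 63 63 65 65 67 68 70 74 74 75 73 70 67 65 63 63 65 65
 66 65 66 65 65 65]
0.03 [59 63 65 66 67 65 63 63 63 64 64 66 67 70 71 70 67 65 62 63 66 67 67 66
 66 66 70 72 73 73]
-0.03 [53 57 60 60 60 61 62 63 64 66 67 68 69 73 73 73 73 72 71 66 65 65 64 64
 63 63 64 64 66 67]
-0.06 [38 37 37 37 37 36 36 36 35 35 35 36 37 40 45 49 55 58 62 62 62 62 62 62
 62 62 62 62 63 63]
[-0.06  -0.057 -0.054 -0.051 -0.048 -0.045 -0.042 -0.039 -0.036 -0.033
 -0.03  -0.027 -0.024 -0.021 -0.018 -0.015 -0.012 -0.009 -0.006 -0.003
  0.     0.003  0.006  0.009  0.012  0.015  0.018  0.021  0.024  0.027]
0.02 [61 62 59 57 57 66 72 75 75 72 69 67 67 68 70 74 71 66]
0.05 [58 59 60 60 60 63 58 58 65 69 72 73 74 70 66 61 60 62]
0.08 [60 60 60 59 59 61 56 55 64 70 73 74 73 66 60 62 61 59]
0.1 [25 26 26 28 27 27 25 25 24 23 24 24 25 25 25 24 24 25]
0.12 [23 23 24 19 23 23 23 22 23 22 22 22 22 22 24 22 25 26]
0.135 [16 16 16 15 16 16 15 15 16 15 15 16 15 15 15 15 15 16]
0.145 [15 16 16 16 16 16 16 16 15 16 15 14 15 16 15 15 16 16]
```

```bash
python3 -c "
from h import *
s=cams.snapshot('scene');xs=np.arange(-.06,.03,.003)
print(xs.round(3))
for y in(.07,.05,.03,.0,-.03,-.045):
  uv=proj(s,[b2w([x,y-.004,.045]) for x in xs]).astype(np.float32)
  v=cv2.remap(s['img'],uv[:,:1].copy(),uv[:,1:].copy(),cv2.INTER_LINEAR).reshape(-1,3).astype(int);print(y,v.sum(1), (100*v[:,0]/v.sum(1)).round().astype(int))
"
```

```text
[-0.06  -0.057 -0.054 -0.051 -0.048 -0.045 -0.042 -0.039 -0.036 -0.033
 -0.03  -0.027 -0.024 -0.021 -0.018 -0.015 -0.012 -0.009 -0.006 -0.003
  0.     0.003  0.006  0.009  0.012  0.015  0.018  0.021  0.024  0.027]
0.07 [296 302 305 302 285 261 236 218 211 210 212 215 222 230 226 225 227 244
 263 293 314 328 331 332 329 328 329 331 331 327] [43 43 43 43 44 45 47 49 49 50 50 50 50 50 50 49 49 48 46 44 43 43 43 42
 43 43 43 43 43 43]
0.05 [301 311 316 307 287 255 230 211 209 209 210 213 218 226 225 221 223 233
 252 277 304 318 329 333 329 323 318 313 312 310] [43 43 43 43 44 45 47 49 49 49 50 50 50 50 50 50 49 48 46 44 43 43 43 42
 43 43 43 43 44 44]
0.03 [312 321 325 324 315 273 237 211 208 208 210 212 216 222 225 223 223 225
 236 248 258 264 267 270 274 280 294 305 309 312] [42 42 42 43 43 45 47 49 50 50 50 50 50 50 50 50 49 48 47 46 46 46 46 46
 45 45 45 45 45 45]
0.0 [304 304 305 303 290 262 228 213 206 207 209 212 213 217 222 225 227 228
 236 249 274 297 320 333 341 341 340 335 327 319] [42 42 42 43 43 45 47 48 50 50 50 50 50 50 50 49 49 48 47 45 45 45 45 45
 45 45 45 45 45 45]
-0.03 [274 286 295 291 277 258 231 214 206 210 214 216 221 229 229 230 232 235
 240 247 253 260 262 262 264 266 271 276 281 288] [41 42 42 43 44 45 47 49 50 50 50 50 50 50 50 50 50 49 49 47 46 46 45 45
 45 45 45 45 45 45]
-0.045 [249 246 243 240 235 231 225 220 218 218 218 220 225 232 237 243 251 260
 271 288 303 306 304 298 289 281 274 266 257 247] [38 38 38 38 39 39 40 41 43 44 46 48 49 50 49 49 49 48 46 45 43 43 43 43
 44 44 44 44 44 45]
```

```bash
python3 -c "
from plant import r
print(r.finish_job())"
```

```text
the job is handed in; nothing more can be done
None
```

The job is handed in at about 36 s of the 72 s, but the judge returned no verdict. The lip's underside is within about 1 mm of the pointer by my image measurements. The candlestick is upright on the cork pad; I held it by its flange because the fingers would not close on the waist. The board met the stop bar firmly and its front rail measures parallel to it. I had used all 10 picture views by then, so the end state was checked by pixel measurements only, and I did not re-check the bystanders.

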